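# Pack the four-jar gift tray at the fair stall

### The arm

A 6-joint arm with a two-finger parallel gripper is mounted at the origin on the work surface. World frame = base frame: x ahead of the robot, y to its left, z up, the work surface at z = 0. Lengths are in mm, angles in rad, forces in N, time in s.
With the tool pointing down it reaches from about 350 to 775 mm from the base axis. Payload 7.3 kg.
Tool frame: the origin (TCP) lies at the very end of the fingers, on their centre line; the grasp point (between the pads) lies 19 mm behind it (pinch_z is the distance from the TCP to the grasp point, in mm); z points along the fingers, y is the direction in which the jaws open and shut (so a half turn about z gives the same grasp; the last joint's range is limited). The gripper opens to 92 mm and grips with 3 to 60 N. Pads are 19 mm wide; open, the fingers measure 130 mm over their backs; the gripper's body (75 mm by 190 mm) begins 47 mm behind the grasp point.
Start: joints at [-1.437, 0.342, 1.524, -0, 1.275, -0.146], TCP at [145.008, -504.596, 226.741] pointing down, gripper open.
Joint ranges: [-2.53, 2.53], [-0.77, 2.02], [0.04, 2.7], [-1, 4.14], [0.28, 2.66], [-3.11, 3.11]. Speed limits (rad/s): [2.57, 2.57, 3.14, 3.14, 3.14, 3.14].

### API

Orientations are given as [roll, pitch, yaw] about the fixed x, y, z axes, in that order (R = Rz(yaw) Ry(pitch) Rx(roll)).
In Python, from plant import * gives the robot as it stands.
- The arm moves only by the tool step_arm, never from a script. Its argument "moves" is one flat list of numbers, 7 for each row, row after row: the shift along the tool's x, y, z scaled (see below), then the turn, a rotation vector about the tool's x, y, z scaled (see below), then the closure, from -1 (fully open) to 1 (shut). A call has 1 to 8 rows; each row shifts and turns the pose as measured when the row begins, along the tool's axes as they then stand; what a row does not reach is not made up. The controller multiplies each number of a shift by 2 cm and each number of a turn by 4 degrees. A row lasts 1/12 s, in which the tool goes at most 41.7 mm and 7.16 degrees, less where a joint would pass 70% of its speed; a pose out of reach is approached as far as the arm can. A call with a number of a shift or a turn outside -1 to 1 is refused whole. A call with a gripper value outside its range is refused whole. The fingers move at their own pace and stop on an object; the grip force is fixed at half the most. Time passes only in rows, so rows that do not move let the fingers close. It gives the time, the measured TCP pose, the force and the opening at its end, in the units of the state.
- get_obs(): the state, without advancing time (a new reading comes with each control period).
- capture(name): name is "side" or "top"; returns the picture (480x640x3 uint8, red, green, blue); there is no depth.
- get_calibration(name): a dict with "mtx" (3x3 intrinsics, pixels), "k1" (the pictures are not rectified: a ray, as slopes to the right and down, at radius r is drawn at 1 + k1 r^2 times it, then the intrinsics apply), "eye" and "orientation" of the camera in the world. Camera axes: x right, y down, z forward; pixel columns grow to the right and rows downward; lengths in mm; the calibration is good to about 2 mm. A picture is of the moment at which its call begins. get_calibration takes no time and is no camera call.
- close_job(): hands the job in, once; it reports no verdict.
The state is a dict: "time": time; "joint_positions": joint angles; "dq": joint speeds; "tau": joint torques, N m; "tool_pos": TCP position; "tcp_rot": TCP orientation; "contact_force": force on the tool from outside, world axes, zero at the start; "moment": the same for the moment, N m; "grip_width": finger opening in mm.
Only numpy, scipy, OpenCV 4.12 (cv2) and the standard library are available. Lean on these libraries where they do the work, as an engineer would, in place of code of your own. Each camera call takes 0.05 s, during which the arm holds its last target.

### The job

Make up the gift tray: stand each of the four sealed jars, the ones with lids in the colour of their contents, upright in the tray compartment of its own colour, setting the glass down gently rather than dropping it. Leave the two opened tasting jars with the black lids where they stand.

Things in the scene. Friction and masses are not known exactly. Their poses are not given: they have to be found in the camera images.
- honey_center (a point): Sealed yellow jar, yellow (honey): yellow contents, yellow lid with a small white dot on top, white paper band low on the body. Rigid closed round glass jar standing upright, 76 mm tall, body 46 mm in diameter up to 57 mm, then a 43 mm lid; about 0.2 kg. The point is its centre, 38 mm above its underside; z is up. Stands loose on the counter at the start, with at least 25 mm free on every side.
- jam_center (a point): Sealed red jar, red (berry jam): red contents, red lid with a small white dot on top, white paper band low on the body. Rigid closed round glass jar standing upright, 76 mm tall, body 46 mm in diameter up to 57 mm, then a 43 mm lid; about 0.2 kg. The point is its centre, 38 mm above its underside; z is up. Stands loose on the counter at the start, with at least 25 mm free on every side.
- olive_center (a point): Sealed green jar, green (olive spread): green contents, green lid with a small white dot on top, white paper band low on the body. Rigid closed round glass jar standing upright, 76 mm tall, body 46 mm in diameter up to 57 mm, then a 43 mm lid; about 0.2 kg. The point is its centre, 38 mm above its underside; z is up. Stands loose on the counter at the start, with at least 25 mm free on every side.
- plum_center (a point): Sealed purple jar, purple (plum jam): purple contents, purple lid with a small white dot on top, white paper band low on the body. Rigid closed round glass jar standing upright, 76 mm tall, body 46 mm in diameter up to 57 mm, then a 43 mm lid; about 0.2 kg. The point is its centre, 38 mm above its underside; z is up. Stands loose on the counter at the start, with at least 25 mm free on every side.
- taster_honey_center (a point): Opened tasting jar, a look-alike that stays: yellow contents but a plain BLACK lid. Rigid closed round glass jar standing upright, 76 mm tall, body 46 mm in diameter up to 57 mm, then a 43 mm lid; about 0.2 kg. The point is its centre, 38 mm above its underside. Stands loose among the sealed jars. Other clutter near the jars is under 30 mm high; loaves (90 mm) and bottles (230 mm) stand only at the far edge and sides.
- taster_jam_center (a point): Opened tasting jar, a look-alike that stays: red contents but a plain BLACK lid. Rigid closed round glass jar standing upright, 76 mm tall, body 46 mm in diameter up to 57 mm, then a 43 mm lid; about 0.2 kg. The point is its centre, 38 mm above its underside. Stands loose among the sealed jars. Other clutter near the jars is under 30 mm high; loaves (90 mm) and bottles (230 mm) stand only at the far edge and sides.
- honey_cell_in (a point): The yellow compartment, one of the four square ones (2 by 2, centres 80 mm apart) of the fixed dark wooden gift tray (176 mm square, brass end plates, no part higher than 25 mm above the counter). Yellow inside, 68 mm square inside (11 mm spare all round a jar), its rim 14 mm above its floor. The point is the centre of its floor, about 11 mm above the counter; x and y run along its sides, z up. The order of the colours and the tray's place and turn change from start to start.
- jam_cell_in (a point): The red compartment, one of the four square ones (2 by 2, centres 80 mm apart) of the fixed dark wooden gift tray (176 mm square, brass end plates, no part higher than 25 mm above the counter). Red inside, 68 mm square inside (11 mm spare all round a jar), its rim 14 mm above its floor. The point is the centre of its floor, about 11 mm above the counter; x and y run along its sides, z up. The order of the colours and the tray's place and turn change from start to start.
- olive_cell_in (a point): The green compartment, one of the four square ones (2 by 2, centres 80 mm apart) of the fixed dark wooden gift tray (176 mm square, brass end plates, no part higher than 25 mm above the counter). Green inside, 68 mm square inside (11 mm spare all round a jar), its rim 14 mm above its floor. The point is the centre of its floor, about 11 mm above the counter; x and y run along its sides, z up. The order of the colours and the tray's place and turn change from start to start.
- plum_cell_in (a point): The purple compartment, one of the four square ones (2 by 2, centres 80 mm apart) of the fixed dark wooden gift tray (176 mm square, brass end plates, no part higher than 25 mm above the counter). Purple inside, 68 mm square inside (11 mm spare all round a jar), its rim 14 mm above its floor. The point is the centre of its floor, about 11 mm above the counter; x and y run along its sides, z up. The order of the colours and the tray's place and turn change from start to start.

How it is judged:
By the outcome, as a careful person would: the job done as asked, in the order asked, and still so for the second after the job is handed in, with the robot touching nothing.
It also fails if it takes over 112 s, if anything falls off the work surface, if the arm or the gripper's body presses on something with over 40 N, if the wrist force passes 120 N, or if a joint passes its speed limit or range.

## Working session

There is one attempt and no reset: what is moved stays moved. The work goes in short steps, Python scripts to look and compute and a tool call to move; the robot and the scene stay as the last step left them, time stands still between calls to the robot, and variables do not carry over. Pictures are saved under pics/ and viewed, and the job is handed in when it is done.

Besides the shell and the picture viewer there is one more tool, called after "Emit:" as name(argument=value, ...) on one line, values as JSON. step_arm: Moves the arm, as the interface text tells. Shifts and turns lie within -1 to 1; 1 stands for 2 cm of shift or 4 degrees of turn. Its arguments: {"type":"object","properties":{"moves":{"type":"array"}},"required":["moves"]}

```bash
mkdir -p pics; ls; python3 - <<'E'
from plant import *
import cv2
for n in("side","top"):
    im=capture(n); cv2.imwrite(f"pics/{n}0.png",im[:,:,::-1]); print(n,get_calibration(n))
print(get_obs())
E
```

```text
pics
side {'mtx': array([[558.17686728,   0.        , 317.35820148],
       [  0.        , 558.17686728, 229.30812018],
       [  0.        ,   0.        ,   1.        ]]), 'k1': -0.09566163751665509, 'eye': array([ 422.66231174, -921.31487844,  644.32853364]), 'orientation': array([-2.12193446, -0.01886618, -0.11787975])}
top {'mtx': array([[598.62463117,   0.        , 318.67124542],
       [  0.        , 598.62463117, 234.65134774],
       [  0.        ,   0.        ,   1.        ]]), 'k1': -0.20523275568581842, 'eye': array([ 304.29788689,   13.38876954, 1616.07081151]), 'orientation': array([-2.97627934, -0.00946653, -1.55906282])}
{'time': 0.1, 'joint_positions': array([-1.43699544e+00,  3.42653572e-01,  1.52488582e+00, -1.37511049e-05,
        1.27541746e+00, -1.45990410e-01]), 'dq': array([ 0.00041286, -0.00069568, -0.00327085,  0.00048859, -0.00087339,
       -0.00027468]), 'tau': array([ 1.74048026e-03, -4.32003164e+01, -2.44694585e+01,  7.19188456e-02,
        5.26377093e-02, -4.17495517e-05]), 'tool_pos': array([ 144.95599926, -504.22455606,  226.12664366]), 'tcp_rot': array([-3.14024105e+00, -1.85443213e-04,  2.79795180e-01]), 'contact_force': array([-0.19770945, -0.11619459,  0.05733736]), 'moment': array([-0.01458151, -0.04042005,  0.03531653]), 'grip_width': 91.61117944002648}
```

View pics/side0.png

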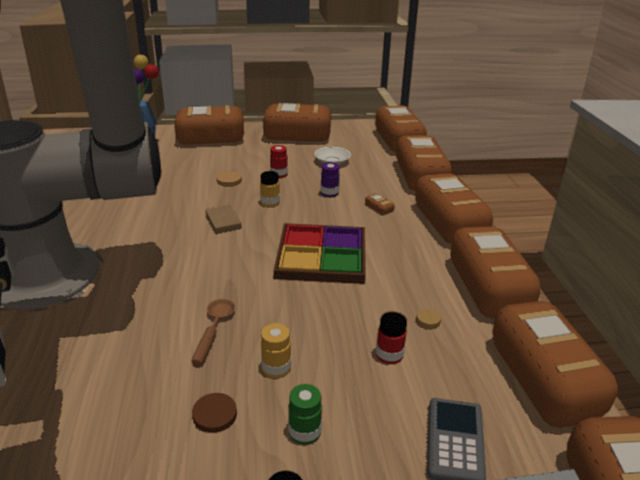

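View pics/top0.png

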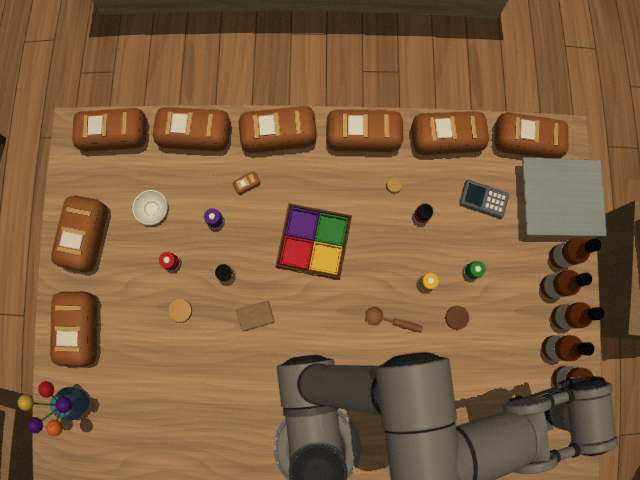

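The side view shows honey at (276,350), olive at (305,413), jam at (278,160) and plum at (330,180). The black-lid tasters are at (270,188) and (392,338), and the tray is around (322,252). In the top view the lids are at honey (430,281), olive (477,270), jam (169,261) and plum (213,218), with the tray at (314,241). Next I'll enlarge these to read them more closely.

```bash
python3 - <<'E'
import cv2,numpy as np
t=cv2.imread("pics/top0.png"); s=cv2.imread("pics/side0.png")
def crop(im,cx,cy,h,f):
    c=im[cy-h:cy+h,cx-h:cx+h]; c=cv2.resize(c,None,fx=f,fy=f,interpolation=cv2.INTER_NEAREST)
    for k in range(0,2*h,10):
        cv2.putText(c,str(cx-h+k),(k*f,8),0,.3,(255,255,255),1); cv2.putText(c,str(cy-h+k),(0,k*f+8),0,.3,(255,255,255),1)
        cv2.line(c,(k*f,0),(k*f,4),(255,255,255)); cv2.line(c,(0,k*f),(4,k*f),(255,255,255))
    return c
J=dict(honey=((430,281),(276,350)),olive=((477,270),(305,413)),jam=((169,261),(278,160)),plum=((213,218),(330,180)))
top=np.hstack([crop(t,*J[k][0],16,6) for k in J]); 
sd=np.hstack([crop(s,*J[k][1],32,3) for k in J])
cv2.imwrite("pics/cj.png",np.vstack([top,sd]))
cv2.imwrite("pics/ct.png",np.hstack([crop(t,314,241,40,5),cv2.resize(crop(s,322,252,50,4),(400,400))]))
E
```

```text
(no output)
```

View pics/cj.png

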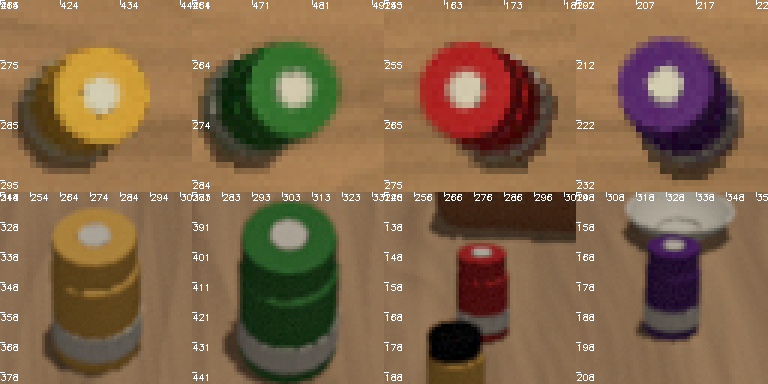

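View pics/ct.png

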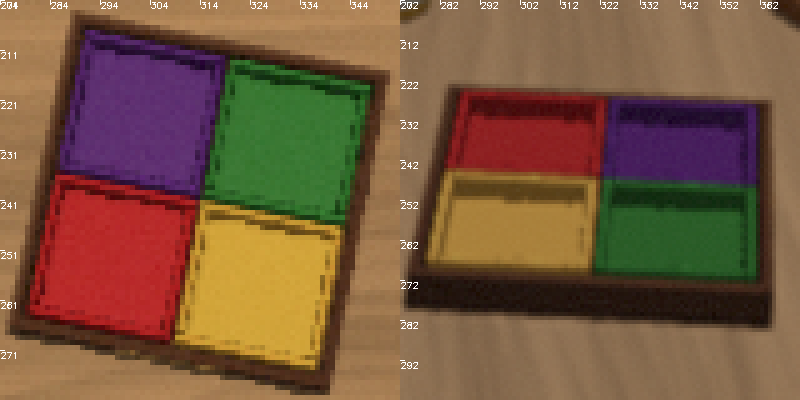

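The enlarged crops give the lid dots and the tray wall junction: (314.1,240.5) in the top view, (321.5,247) in the side view. I'll triangulate from those.

```bash
cat > h.py <<'E'
import numpy as np,cv2
from plant import *
from scipy.spatial.transform import Rotation as R
def ray(n,uv):
    c=get_calibration(n); k=np.array([c["k1"],0,0,0,0.])
    p=cv2.undistortPoints(np.array([[uv]],float),c["mtx"],k)[0,0]
    d=R.from_euler("xyz",c["orientation"]).as_matrix()@np.r_[p,1]
    return c["eye"],d/np.linalg.norm(d)
def tri(a,b):
    (e1,d1),(e2,d2)=ray("top",a),ray("side",b)
    s=np.linalg.lstsq(np.c_[d1,-d2],e2-e1,rcond=None)[0]
    p,q=e1+s[0]*d1,e2+s[1]*d2
    return (p+q)/2,np.linalg.norm(p-q)
def atz(n,uv,z):
    e,d=ray(n,uv); return e+d*(z-e[2])/d[2]
def obs():
    o=get_obs(); print("t",round(o["time"],2),"tcp",o["tool_pos"].round(1),"rot",np.degrees(o["tcp_rot"]).round(1),"F",o["contact_force"].round(1),"w",round(o["grip_width"],1),"q6",o["joint_positions"].round(2)); return o
E
python3 - <<'E'
from h import *
P=dict(honey=((430.2,280.4),(274.9,331.5)),olive=((477.4,268.2),(304.8,394.5)),jam=((166,259.4),(277.8,147.5)),plum=((211.3,215.7),(330.2,164.8)),tray=((314.1,240.5),(321.5,247)))
for k,(a,b) in P.items():
    z=25 if k=="tray" else 76
    p,e=tri(a,b); print(k,p.round(1),round(e,1),"top@z",atz("top",a,z).round(1)[:2],"side@z",atz("side",b,z).round(1)[:2])
O=np.array([274,201])
cs=[atz("top",O+np.array(c)/5-.5,25)[:2] for c in((85,28),(375,85),(322,370),(30,315))]
print(np.round(cs,1),np.mean(cs,0))
for i in range(4):
    d=cs[(i+1)%4]-cs[i]; print(np.linalg.norm(d),np.degrees(np.arctan2(d[1],d[0])))
for n,c in dict(plum=(140,115),olive=(290,152),jam=(113,260),honey=(258,288)).items(): print(n,atz("top",O+np.array(c)/5-.5,11).round(1))
for n,uv in dict(taster_h=(223,272),taster_j=(424,212),cal=(484,198),b=(150,208)).items(): print(n,atz("top",uv,76).round(0))
E
```

```text
honey [ 444.4 -289.7   76.4] 0.4 top@z [ 444.6 -289.8] side@z [ 444.2 -289.3]
olive [ 477.  -416.7   76.6] 0.9 top@z [ 477.5 -416.9] side@z [ 476.6 -416.2]
jam [489.3 401.1  76. ] 2.0 top@z [490.3 401.2] side@z [488.3 400.7]
plum [607.7 285.3  76.8] 0.8 top@z [608.3 285.4] side@z [607.6 286.9]
tray [553.9  13.6  22.5] 0.6 top@z [553.8  13.6] side@z [553.1   9.7]
[[647.6  78.9]
 [618.1 -78.9]
 [462.8 -51.1]
 [490.3 105.3]] [554.68758063  13.55707196]
160.5043541463705 -100.5654409599795
157.79635142661724 169.8819035621183
158.84909109168865 80.03061691476397
159.47034208498624 -9.52493512008504
plum [602.5  48.5  11. ]
olive [583.1 -33.5  11. ]
jam [522.5  61.8  11. ]
honey [508.3 -16.8  11. ]
taster_h [460. 249.  76.]
taster_j [ 626. -276.   76.]
cal [ 667. -441.   76.]
b [627. 453.  76.]
```

Triangulated heights agree with the text: lids at about 76 mm and the tray rim at about 23–25 mm. The tray centre is (554.2,13.6) with a yaw of −10°. I'll keep the tool yaw at 35° throughout, which puts the jaws along the tray diagonal and clear of neighbouring jars.

Emit:
step_arm(moves=[1, 0.18, 0.3, 0, 0, -0.95, -1, 1, 0.18, 0.3, 0, 0, -0.95, -1, 1, 0.18, 0.3, 0, 0, -0.95, -1, 1, 0.18, 0.3, 0, 0, -0.95, -1, 1, 0.18, 0.3, 0, 0, -0.95, -1, 1, 0.18, 0.3, 0, 0, 0, -1, 1, 0.18, 0.3, 0, 0, 0, -1, 1, 0.18, 0.3, 0, 0, 0, -1])

```text
time: 0.77
tool_pos: [300.3, -453.4, 174.0]
tcp_rot: [-3.137, 0.0, 0.621]
contact_force: [-0.4, -1.0, 0.1]
grip_width: 91.8
```

```bash
cat >> h.py <<'E'
J=dict(honey=(444.4,-289.5),olive=(477,-416.7),jam=(489.3,401.0),plum=(608,285.6))
C=dict(plum=(600.6,46.0),olive=(586.6,-32.8),jam=(521.8,60.0),honey=(507.8,-18.8))
def plan(*t):
    o=obs(); M=R.from_euler("xyz",o["tcp_rot"]).as_matrix()
    W=R.from_euler("xyz",[180,0,35],degrees=True).as_matrix()
    print("turn units",(np.degrees(R.from_matrix(M.T@W).as_rotvec())/4).round(2))
    p=o["tool_pos"]
    for x in t:
        x=np.array(x); print(x.round(1),"units",(M.T@(x-p)/20).round(2)); p=x
E
python3 -c "
from h import *
plan((*J['olive'],130),(*J['olive'],26))"
```

```text
t 0.77 tcp [ 300.3 -453.4  174. ] rot [-179.7    0.    35.6] F [-0.4 -1.   0.1] w 91.8 q6 [-1.13  0.43  1.55 -0.    1.17 -0.18]
turn units [-0.07  0.    0.15]
[ 477.  -416.7  130. ] units [8.25 3.66 2.18]
[ 477.  -416.7   26. ] units [0.   0.03 5.2 ]
```

Emit:
step_arm(moves=[1, 0.45, 0.27, 0, 0, 0, -1, 1, 0.45, 0.27, 0, 0, 0, -1, 1, 0.45, 0.27, 0, 0, 0, -1, 1, 0.45, 0.27, 0, 0, 0, -1, 1, 0.45, 0.27, 0, 0, 0, -1, 1, 0.45, 0.27, 0, 0, 0, -1, 1, 0.45, 0.27, 0, 0, 0, -1, 0.8, 0.35, 0.2, 0, 0, 0, -1])

```text
time: 1.43
tool_pos: [474.7, -413.1, 125.2]
tcp_rot: [-3.127, 0.0, 0.622]
contact_force: [-0.8, 0.5, -0.1]
grip_width: 91.7
```

```bash
python3 -c "
from h import *
plan((*J['olive'],130),(*J['olive'],26))"
```

```text
t 1.43 tcp [ 474.7 -413.1  125.2] rot [-179.2    0.    35.6] F [-0.8  0.5 -0.1] w 91.7 q6 [-0.84  0.63  1.34  0.    1.19  0.11]
turn units [-0.2   0.    0.15]
[ 477.  -416.7  130. ] units [-0.01  0.21 -0.24]
[ 477.  -416.7   26. ] units [0.   0.07 5.2 ]
```

Emit:
step_arm(moves=[0, 0.15, 0.4, -0.2, 0, 0.15, -1, 0, 0.1, 0.8, 0, 0, 0, -1, 0, 0, 0.9, 0, 0, 0, -1, 0, 0, 0.9, 0, 0, 0, -1, 0, 0, 0.8, 0, 0, 0, -1, 0, 0, 0.6, 0, 0, 0, -1, 0, 0, 0.4, 0, 0, 0, -1, 0, 0, 0.1, 0, 0, 0, -1])

```text
time: 2.1
tool_pos: [481.6, -412.7, 18.0]
tcp_rot: [-3.136, -0.0, 0.617]
contact_force: [-0.4, 0.1, 0.1]
grip_width: 92.0
```

```bash
python3 -c "
from h import *
plan((*J['olive'],26))
im=capture('side'); cv2.imwrite('pics/s1.png',cv2.resize(im[260:480,200:500,::-1],None,fx=2.5,fy=2.5))"
```

```text
t 2.1 tcp [ 481.6 -412.7   18. ] rot [-179.7   -0.    35.4] F [-0.4  0.1  0.1] w 92.0 q6 [-0.83  0.75  1.43  0.    0.97  0.12]
turn units [-0.08 -0.    0.09]
[ 477.  -416.7   26. ] units [-0.3   0.03 -0.4 ]
```

View pics/s1.png

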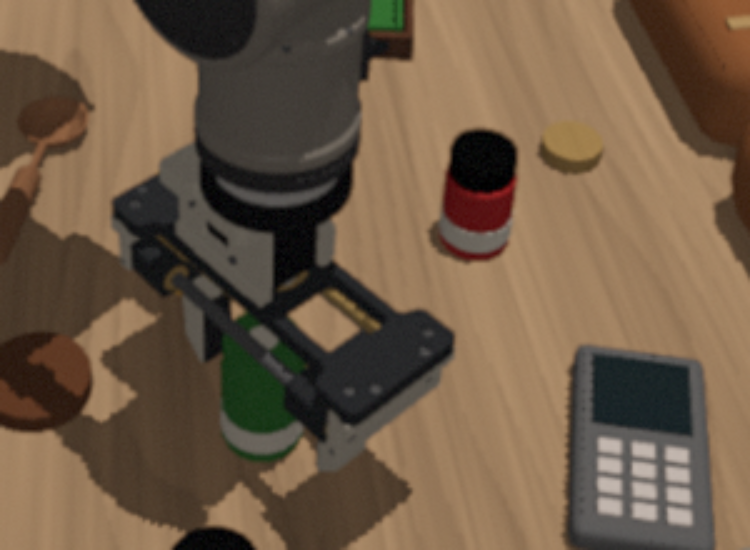

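The picture shows the jaws straddling the olive jar (crop ≈ (260,390)) with nothing else near. I'll correct the small overshoot and close.

Emit:
step_arm(moves=[-0.3, 0, -0.4, -0.08, 0, 0.1, -1, 0, 0, 0, 0, 0, 0, -1])

```text
time: 2.32
tool_pos: [476.6, -416.7, 27.1]
tcp_rot: [3.141, -0.0, 0.61]
contact_force: [-0.7, -0.4, 1.1]
grip_width: 91.8
```

```bash
python3 -c "
from h import *
plan((*J['olive'],26))"
```

```text
t 2.32 tcp [ 476.6 -416.7   27.1] rot [180.   -0.   34.9] F [-0.7 -0.4  1.1] w 91.8 q6 [-0.84  0.74  1.43  0.    0.97  0.12]
turn units [ 0.01 -0.   -0.01]
[ 477.  -416.7   26. ] units [0.01 0.01 0.06]
```

Well aligned, so I'll close.

Emit:
step_arm(moves=[0, 0, 0, 0, 0, 0, 1, 0, 0, 0, 0, 0, 0, 1, 0, 0, 0, 0, 0, 0, 1, 0, 0, 0, 0, 0, 0, 1, 0, 0, 0, 0, 0, 0, 1, 0, 0, 0, 0, 0, 0, 1, 0, 0, 0, 0, 0, 0, 1])

```text
time: 2.9
tool_pos: [477.7, -418.8, 32.0]
tcp_rot: [3.133, -0.001, 0.609]
contact_force: [-0.2, 1.5, 0.2]
grip_width: 49.6
```

```bash
python3 -c "
from h import *
plan((477,-417,136),(*C['olive'],136),(*C['olive'],38))"
```

```text
t 2.9 tcp [ 477.7 -418.8   32. ] rot [ 1.795e+02 -1.000e-01  3.490e+01] F [-0.2  1.5  0.2] w 49.6 q6 [-0.84  0.73  1.43  0.    0.97  0.12]
turn units [ 0.12 -0.02 -0.03]
[ 477 -417  136] units [ 0.03 -0.05 -5.2 ]
[586.6 -32.8 136. ] units [ 15.48 -12.62  -0.09]
[586.6 -32.8  38. ] units [-0.01 -0.04  4.9 ]
```

Emit:
step_arm(moves=[0, 0, 0.15, 0, 0, 0, 1, 0, 0, 0.05, 0, 0, 0, 1, 0, 0, 0.05, 0, 0, 0, 1])

```text
time: 3.15
tool_pos: [477.8, -418.8, 30.7]
tcp_rot: [3.132, -0.001, 0.61]
contact_force: [-2.4, 1.2, 6.5]
grip_width: 45.5
```

```bash
python3 -c "
from h import *
plan((477,-417,136),(*C['olive'],136),(*C['olive'],38))"
```

```text
t 3.15 tcp [ 477.8 -418.8   30.7] rot [179.5  -0.   34.9] F [-2.4  1.2  6.5] w 45.5 q6 [-0.84  0.73  1.43 -0.    0.97  0.12]
turn units [ 0.14 -0.01 -0.02]
[ 477 -417  136] units [ 0.02 -0.05 -5.26]
[586.6 -32.8 136. ] units [ 15.49 -12.61  -0.11]
[586.6 -32.8  38. ] units [-0.   -0.05  4.9 ]
```

Emit:
step_arm(moves=[0, 0, -0.4, 0, 0, 0, 1, 0, 0, -0.9, 0, 0, 0, 1, 0, 0, -1, 0, 0, 0, 1, 0, 0, -1, 0, 0, 0, 1, 0.3, -0.25, -1, 0, 0, 0, 1, 0.6, -0.5, -0.6, 0.1, 0, 0, 1, 1, -0.8, -0.3, 0, 0, 0, 1, 1, -0.8, 0, 0, 0, 0, 1])

```text
time: 3.82
tool_pos: [495.8, -347.9, 137.5]
tcp_rot: [-3.139, 0.001, 0.603]
contact_force: [1.2, 0.2, -1.6]
grip_width: 45.3
```

```bash
python3 -c "
from h import *
plan((*C['olive'],140),(*C['olive'],41.7))"
```

```text
t 3.82 tcp [ 495.8 -347.9  137.5] rot [-179.9    0.    34.6] F [ 1.2  0.2 -1.6] w 45.3 q6 [-0.74  0.57  1.41 -0.    1.16  0.23]
turn units [-0.03  0.01 -0.11]
[586.6 -32.8 140. ] units [ 12.68 -10.4   -0.11]
[586.6 -32.8  41.7] units [0.   0.01 4.91]
```

Emit:
step_arm(moves=[1, -0.82, 0, 0, 0, 0, 1, 1, -0.82, 0, 0, 0, 0, 1, 1, -0.82, 0, 0, 0, 0, 1, 1, -0.82, 0, 0, 0, 0, 1, 1, -0.82, 0, 0, 0, 0, 1, 1, -0.82, 0, 0, 0, 0, 1, 1, -0.82, 0, 0, 0, 0, 1, 1, -0.82, 0, 0, 0, 0, 1])

```text
time: 4.48
tool_pos: [554.6, -139.9, 139.0]
tcp_rot: [-3.14, 0.0, 0.601]
contact_force: [0.0, 0.2, -1.6]
grip_width: 45.5
```

```bash
python3 -c "
from h import *
plan((*C['olive'],140),(*C['olive'],41.7))"
```

```text
t 4.48 tcp [ 554.6 -139.9  139. ] rot [-179.9    0.    34.4] F [ 0.   0.2 -1.6] w 45.5 q6 [-0.38  0.51  1.52  0.    1.12  0.59]
turn units [-0.02  0.01 -0.15]
[586.6 -32.8 140. ] units [ 4.35 -3.51 -0.05]
[586.6 -32.8  41.7] units [0.   0.01 4.91]
```

Emit:
step_arm(moves=[1, -0.8, 0, 0, 0, -0.15, 1, 1, -0.8, 0, 0, 0, 0, 1, 0.8, -0.65, 0, 0, 0, 0, 1, 0.5, -0.4, 0, 0, 0, 0, 1, 0.3, -0.25, 0, 0, 0, 0, 1, 0.1, -0.1, 0.2, 0, 0, 0, 1, 0, 0, 0.4, 0, 0, 0, 1])

```text
time: 5.07
tool_pos: [582.8, -37.6, 127.7]
tcp_rot: [-3.14, -0.001, 0.618]
contact_force: [0.5, -0.6, -1.9]
grip_width: 45.5
```

```bash
python3 -c "
from h import *
plan((*C['olive'],140),(*C['olive'],41.7))"
```

```text
t 5.07 tcp [582.8 -37.6 127.7] rot [-1.799e+02 -1.000e-01  3.540e+01] F [ 0.5 -0.6 -1.9] w 45.5 q6 [-0.2   0.54  1.49  0.    1.11  0.75]
turn units [-0.03 -0.02  0.11]
[586.6 -32.8 140. ] units [ 0.29 -0.08 -0.62]
[586.6 -32.8  41.7] units [-0.01  0.01  4.91]
```

Emit:
step_arm(moves=[0.2, -0.07, 0.5, 0, 0, 0, 1, 0, 0, 0.8, 0, 0, 0, 1, 0, 0, 0.8, 0, 0, 0, 1, 0, 0, 0.6, 0, 0, 0, 1, 0, 0, 0.4, 0, 0, 0, 1, 0, 0, 0.1, 0, 0, 0, 1, 0, 0, 0, 0, 0, 0, 1])

```text
time: 5.65
tool_pos: [582.4, -38.6, 53.8]
tcp_rot: [-3.136, 0.004, 0.612]
contact_force: [-0.1, -0.5, -1.4]
grip_width: 45.3
```

```bash
python3 -c "
from h import *
plan((*C['olive'],41.7))
im=capture('side'); cv2.imwrite('pics/s2.png',cv2.resize(im[170:330,220:440,::-1],None,fx=3.5,fy=3.5))"
```

```text
t 5.65 tcp [582.4 -38.6  53.8] rot [-179.7    0.2   35.1] F [-0.1 -0.5 -1.4] w 45.3 q6 [-0.2   0.63  1.56  0.    0.96  0.76]
turn units [-0.09  0.06  0.01]
[586.6 -32.8  41.7] units [ 0.34 -0.11  0.61]
```

View pics/s2.png

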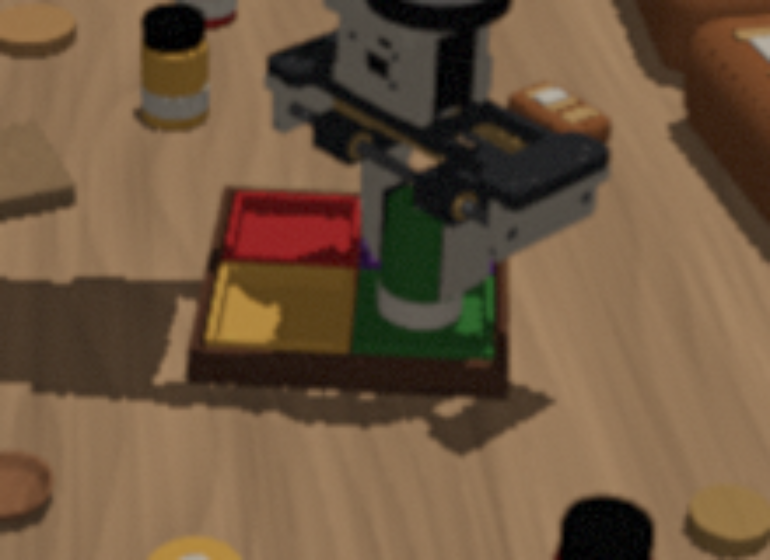

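The olive jar is held upright above the green compartment, its band at crop (420,310), clear of the rims. I'll shift it over and lower it gently.

Emit:
step_arm(moves=[0.35, -0.1, 0, -0.05, 0, 0, 1, 0.05, -0.05, 0.2, 0, 0, 0, 1, 0, 0, 0.15, 0, 0, 0, 1, 0, 0, 0.1, 0, 0, 0, 1])

```text
time: 6.03
tool_pos: [589.8, -31.5, 47.0]
tcp_rot: [3.14, 0.0, 0.611]
contact_force: [0.1, 0.4, -1.3]
grip_width: 45.3
```

```bash
python3 -c "
from h import *
plan((*C['olive'],41.7))"
```

```text
t 6.03 tcp [589.8 -31.5  47. ] rot [179.9   0.   35. ] F [ 0.1  0.4 -1.3] w 45.3 q6 [-0.18  0.65  1.55 -0.    0.94  0.78]
turn units [0.03 0.   0.  ]
[586.6 -32.8  41.7] units [-0.17 -0.04  0.27]
```

Emit:
step_arm(moves=[-0.15, -0.03, 0.12, 0, 0, 0, 1, 0, 0, 0.12, 0, 0, 0, 1, 0, 0, 0.08, 0, 0, 0, 1])

```text
time: 6.28
tool_pos: [587.3, -32.4, 41.7]
tcp_rot: [3.138, -0.001, 0.612]
contact_force: [-5.3, 3.5, 19.4]
grip_width: 45.5
```

```bash
python3 -c "
from h import *
plan((*C['olive'],41.7))"
```

```text
t 6.28 tcp [587.3 -32.4  41.7] rot [ 1.798e+02 -1.000e-01  3.510e+01] F [-5.3  3.5 19.4] w 45.5 q6 [-0.18  0.65  1.56 -0.    0.92  0.78]
turn units [ 0.04 -0.02  0.01]
[586.6 -32.8  41.7] units [-0.04 -0.   -0.  ]
```

Contact at exactly the expected height. I'll release, let it open, then rise straight up.

Emit:
step_arm(moves=[0, 0, 0, 0, 0, 0, -1, 0, 0, 0, 0, 0, 0, -1, 0, 0, 0, 0, 0, 0, -1, 0, 0, 0, 0, 0, 0, -1, 0, 0, 0, 0, 0, 0, -1, 0, 0, -0.2, 0, 0, 0, -1, 0, 0, -0.5, 0, 0, 0, -1, 0, 0, -0.8, 0, 0, 0, -1])

```text
time: 6.95
tool_pos: [585.7, -32.4, 71.3]
tcp_rot: [3.141, 0.001, 0.612]
contact_force: [1.0, 0.3, -1.4]
grip_width: 90.9
```

```bash
python3 -c "
from h import *
plan((*C['olive'],125),(*J['honey'],115),(*J['honey'],28))"
```

```text
t 6.95 tcp [585.7 -32.4  71.3] rot [1.8e+02 1.0e-01 3.5e+01] F [ 1.   0.3 -1.4] w 90.9 q6 [-0.19  0.61  1.54 -0.    0.99  0.77]
turn units [0.01 0.02 0.01]
[586.6 -32.8 125. ] units [ 0.02  0.04 -2.69]
[ 444.4 -289.5  115. ] units [-13.19   6.43   0.52]
[ 444.4 -289.5   28. ] units [ 0.01 -0.    4.35]
```

Emit:
step_arm(moves=[0, 0, -1, 0, 0, 0, -1, 0, 0, -1, 0, 0, 0, -1, -0.6, 0.3, -0.5, 0, 0, 0, -1, -1, 0.49, 0, 0, 0, 0, -1, -1, 0.49, 0, 0, 0, 0, -1, -1, 0.49, 0, 0, 0, 0, -1, -1, 0.49, 0, 0, 0, 0, -1, -1, 0.49, 0, 0, 0, 0, -1])

```text
time: 7.62
tool_pos: [525.2, -145.9, 132.2]
tcp_rot: [3.132, -0.005, 0.619]
contact_force: [0.5, 0.4, -0.3]
grip_width: 92.2
```

Emit:
step_arm(moves=[-1, 0.49, 0, 0, 0, 0, -1, -1, 0.49, 0, 0, 0, 0, -1, -1, 0.49, 0, 0, 0, 0, -1, -1, 0.49, 0, 0, 0, 0, -1, -1, 0.49, 0, 0, 0, 0, -1, -0.7, 0.35, 0, 0, 0, 0, -1])

```text
time: 8.12
tool_pos: [456.2, -267.4, 134.7]
tcp_rot: [3.13, -0.004, 0.617]
contact_force: [0.6, -0.5, -0.6]
grip_width: 91.6
```

```bash
python3 -c "
from h import *
plan((*J['honey'],115),(*J['honey'],28))
im=capture('top'); cv2.imwrite('pics/t3.png',im[150:350,200:500,::-1].repeat(2,0).repeat(2,1))"
```

```text
t 8.12 tcp [ 456.2 -267.4  134.7] rot [179.3  -0.2  35.4] F [ 0.6 -0.5 -0.6] w 91.6 q6 [-0.68  0.43  1.66  0.    1.04  0.28]
turn units [ 0.17 -0.06  0.09]
[ 444.4 -289.5  115. ] units [-1.13  0.55  0.99]
[ 444.4 -289.5   28. ] units [-0.02 -0.05  4.35]
```

View pics/t3.png

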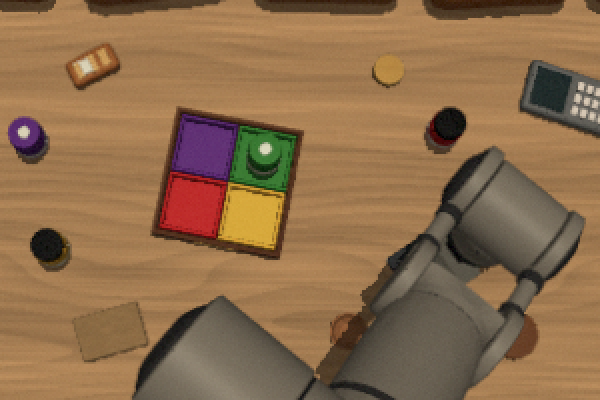

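The olive jar stands upright in the green compartment (crop (265,152)). Now for the honey jar.

Emit:
step_arm(moves=[-0.6, 0.3, 0.2, 0.15, 0, 0.1, -1, -0.15, 0.1, 0.6, 0, 0, 0, -1, 0, 0, 0.6, 0, 0, 0, -1, 0, 0, 0.2, 0, 0, 0, -1, 0, 0, 0, 0, 0, 0, -1])

```text
time: 8.58
tool_pos: [443.7, -289.7, 104.2]
tcp_rot: [3.137, -0.003, 0.603]
contact_force: [-0.3, 0.1, 0.3]
grip_width: 92.0
```

```bash
python3 -c "
from h import *
plan((*J['honey'],115),(*J['honey'],28))"
```

```text
t 8.58 tcp [ 443.7 -289.7  104.2] rot [179.7  -0.2  34.5] F [-0.3  0.1  0.3] w 92.0 q6 [-0.72  0.48  1.68  0.    0.97  0.24]
turn units [ 0.07 -0.04 -0.12]
[ 444.4 -289.5  115. ] units [ 0.03  0.02 -0.54]
[ 444.4 -289.5   28. ] units [-0.01 -0.02  4.35]
```

Emit:
step_arm(moves=[0, 0, 0.4, 0.05, 0, -0.1, -1, 0, 0, 0.8, 0, 0, 0, -1, 0, 0, 0.8, 0, 0, 0, -1, 0, 0, 0.7, 0, 0, 0, -1, 0, 0, 0.5, 0, 0, 0, -1, 0, 0, 0.2, 0, 0, 0, -1, 0, 0, 0, 0, 0, 0, -1])

```text
time: 9.17
tool_pos: [445.5, -289.8, 35.5]
tcp_rot: [3.136, -0.004, 0.615]
contact_force: [-0.9, 0.5, 1.2]
grip_width: 91.9
```

```bash
python3 -c "
from h import *
plan((*J['honey'],28))"
```

```text
t 9.17 tcp [ 445.5 -289.8   35.5] rot [179.7  -0.2  35.2] F [-0.9  0.5  1.2] w 91.9 q6 [-0.72  0.58  1.74  0.    0.81  0.23]
turn units [ 0.08 -0.06  0.05]
[ 444.4 -289.5   28. ] units [-0.04 -0.05  0.37]
```

Emit:
step_arm(moves=[-0.05, -0.05, 0.35, 0.08, -0.05, 0, -1, 0, 0, 0.05, 0, 0, 0, 1, 0, 0, 0.05, 0, 0, 0, 1, 0, 0, 0.05, 0, 0, 0, 1, 0, 0, 0, 0, 0, 0, 1, 0, 0, 0, 0, 0, 0, 1, 0, 0, 0, 0, 0, 0, 1, 0, 0, 0, 0, 0, 0, 1])

```text
time: 9.83
tool_pos: [445.7, -290.7, 27.2]
tcp_rot: [3.137, -0.001, 0.616]
contact_force: [-0.2, -0.6, 0.6]
grip_width: 49.9
```

Emit:
step_arm(moves=[0, 0, 0, 0, 0, 0, 1, 0, 0, 0, 0, 0, 0, 1, 0, 0, 0, 0, 0, 0, 1])

```text
time: 10.08
tool_pos: [445.5, -290.5, 27.3]
tcp_rot: [3.137, -0.001, 0.616]
contact_force: [-0.5, -0.1, -0.6]
grip_width: 45.6
```

```bash
python3 -c "
from h import *
z=get_obs()['tool_pos'][2]
plan((*J['honey'],138),(*C['honey'],138),(*C['honey'],z+11))"
```

```text
t 10.08 tcp [ 445.5 -290.5   27.3] rot [ 1.798e+02 -1.000e-01  3.530e+01] F [-0.5 -0.1 -0.6] w 45.6 q6 [-0.72  0.59  1.74  0.    0.8   0.23]
turn units [ 0.06 -0.02  0.07]
[ 444.4 -289.5  138. ] units [-0.01 -0.05 -5.54]
[507.8 -18.8 138. ] units [10.4  -9.22 -0.02]
[507.8 -18.8  38.3] units [-0.01 -0.02  4.99]
```

Emit:
step_arm(moves=[0, 0, -0.4, 0, 0, 0, 1, 0, 0, -0.9, 0, 0, 0, 1, 0, 0, -1, 0, 0, 0, 1, 0, 0, -1, 0, 0, 0, 1, 0.3, -0.27, -1, 0, 0, 0, 1, 0.6, -0.53, -0.6, 0, 0, 0, 1, 1, -0.88, -0.4, 0, 0, 0, 1, 1, -0.88, 0, 0, 0, 0, 1])

```text
time: 10.75
tool_pos: [461.6, -216.5, 139.7]
tcp_rot: [3.14, -0.0, 0.609]
contact_force: [0.9, 0.0, -2.4]
grip_width: 45.3
```

Emit:
step_arm(moves=[1, -0.88, 0, 0, 0, 0, 1, 1, -0.88, 0, 0, 0, 0, 1, 1, -0.88, 0, 0, 0, 0, 1, 1, -0.88, 0, 0, 0, 0, 1, 1, -0.88, 0, 0, 0, 0, 1])

```text
time: 11.17
tool_pos: [493.9, -81.8, 143.5]
tcp_rot: [3.136, -0.002, 0.606]
contact_force: [-0.0, -0.2, -2.6]
grip_width: 45.9
```

```bash
python3 -c "
from h import *
plan((*C['honey'],138),(*C['honey'],38.3))"
```

```text
t 11.17 tcp [493.9 -81.8 143.5] rot [ 1.797e+02 -1.000e-01  3.470e+01] F [-0.  -0.2 -2.6] w 45.9 q6 [-0.32  0.38  1.72 -0.    1.04  0.65]
turn units [ 0.08 -0.03 -0.07]
[507.8 -18.8 138. ] units [ 2.36 -2.19  0.27]
[507.8 -18.8  38.3] units [-0.01 -0.03  4.98]
```

Emit:
step_arm(moves=[0.9, -0.8, 0, 0.08, 0, -0.1, 1, 0.6, -0.55, 0, 0, 0, 0, 1, 0.4, -0.35, 0.1, 0, 0, 0, 1, 0.1, -0.1, 0.4, 0, 0, 0, 1, 0, 0, 0.7, 0, 0, 0, 1, 0, 0, 0.4, 0, 0, 0, 1, 0, 0, 0.1, 0, 0, 0, 1])

```text
time: 11.75
tool_pos: [506.4, -21.1, 110.8]
tcp_rot: [3.141, -0.004, 0.621]
contact_force: [-0.4, 0.4, -1.9]
grip_width: 45.2
```

```bash
python3 -c "
from h import *
plan((*C['honey'],138),(*C['honey'],38.3))"
```

```text
t 11.75 tcp [506.4 -21.1 110.8] rot [180.   -0.3  35.6] F [-0.4  0.4 -1.9] w 45.2 q6 [-0.19  0.43  1.74  0.    0.97  0.75]
turn units [ 0.01 -0.06  0.14]
[507.8 -18.8 138. ] units [ 0.13 -0.05 -1.36]
[507.8 -18.8  38.3] units [-0.02 -0.    4.98]
```

Emit:
step_arm(moves=[0.1, -0.05, 0.4, 0, -0.05, 0.1, 1, 0, 0, 0.8, 0, 0, 0, 1, 0, 0, 0.8, 0, 0, 0, 1, 0, 0, 0.6, 0, 0, 0, 1, 0, 0, 0.3, 0, 0, 0, 1, 0, 0, 0.1, 0, 0, 0, 1, 0, 0, 0, 0, 0, 0, 1])

```text
time: 12.33
tool_pos: [507.9, -22.2, 47.1]
tcp_rot: [3.14, 0.0, 0.606]
contact_force: [-0.6, 0.1, -2.9]
grip_width: 45.3
```

```bash
python3 -c "
from h import *
plan((*C['honey'],38.3))"
```

```text
t 12.33 tcp [507.9 -22.2  47.1] rot [179.9   0.   34.7] F [-0.6  0.1 -2.9] w 45.3 q6 [-0.19  0.53  1.79 -0.    0.82  0.77]
turn units [ 0.02  0.   -0.07]
[507.8 -18.8  38.3] units [ 0.09 -0.14  0.44]
```

Emit:
step_arm(moves=[0.08, -0.14, 0.1, 0, 0, 0, 1, 0, 0, 0.12, 0, 0, 0, 1, 0, 0, 0.1, 0, 0, 0, 1, 0, 0, 0.1, 0, 0, 0, 1])

```text
time: 12.67
tool_pos: [509.2, -19.3, 40.2]
tcp_rot: [3.137, -0.003, 0.605]
contact_force: [-0.1, -0.7, -2.6]
grip_width: 45.5
```

```bash
python3 -c "
from h import *
plan((*C['honey'],38.3))"
```

```text
t 12.67 tcp [509.2 -19.3  40.2] rot [179.8  -0.2  34.7] F [-0.1 -0.7 -2.6] w 45.5 q6 [-0.19  0.54  1.8  -0.    0.8   0.78]
turn units [ 0.06 -0.04 -0.08]
[507.8 -18.8  38.3] units [-0.05 -0.06  0.09]
```

Emit:
step_arm(moves=[-0.03, -0.03, 0.08, 0.05, -0.03, 0, 1, 0, 0, 0.06, 0, 0, 0, 1])

```text
time: 12.83
tool_pos: [508.6, -19.0, 38.2]
tcp_rot: [3.141, -0.001, 0.606]
contact_force: [-6.7, 1.2, 19.1]
grip_width: 45.5
```

```bash
python3 -c "
from h import *
plan((*C['honey'],38.3))"
```

```text
t 12.83 tcp [508.6 -19.   38.2] rot [ 1.799e+02 -1.000e-01  3.470e+01] F [-6.7  1.2 19.1] w 45.5 q6 [-0.19  0.55  1.8   0.    0.8   0.78]
turn units [ 0.01 -0.01 -0.07]
[507.8 -18.8  38.3] units [-0.03 -0.03 -0.  ]
```

Seated. I'll release, rise and go to the plum jar.

Emit:
step_arm(moves=[0, 0, 0, 0, 0, 0, -1, 0, 0, 0, 0, 0, 0, -1, 0, 0, 0, 0, 0, 0, -1, 0, 0, 0, 0, 0, 0, -1, 0, 0, 0, 0, 0, 0, -1, 0, 0, -0.2, 0, 0, 0, -1, 0, 0, -0.5, 0, 0, 0, -1, 0, 0, -0.8, 0, 0, 0, -1])

```text
time: 13.5
tool_pos: [507.8, -18.9, 68.6]
tcp_rot: [-3.141, 0.001, 0.606]
contact_force: [-0.3, -0.7, 0.1]
grip_width: 90.7
```

Emit:
step_arm(moves=[0, 0, -1, 0, 0, 0, -1, 0, 0, -1, 0, 0, 0, -1, 0, 0, -0.8, 0, 0, 0, -1, 0, 0, -0.2, 0, 0, 0, -1])

```text
time: 13.83
tool_pos: [508.5, -19.0, 135.6]
tcp_rot: [3.14, -0.001, 0.606]
contact_force: [0.8, 0.5, -0.1]
grip_width: 91.8
```

```bash
python3 -c "
from h import *
plan((*J['plum'],125),(*J['plum'],28))"
```

```text
t 13.83 tcp [508.5 -19.  135.6] rot [ 1.799e+02 -1.000e-01  3.470e+01] F [ 0.8  0.5 -0.1] w 91.8 q6 [-0.19  0.41  1.7   0.    1.03  0.78]
turn units [ 0.02 -0.02 -0.07]
[608.  285.6 125. ] units [12.76 -9.69  0.53]
[608.  285.6  28. ] units [-0.01 -0.01  4.85]
```

Emit:
step_arm(moves=[0.5, -0.4, 0, 0, 0, 0, -1, 1, -0.76, 0, 0, 0, 0, -1, 1, -0.76, 0, 0, 0, 0, -1, 1, -0.76, 0, 0, 0, 0, -1, 1, -0.76, 0, 0, 0, 0, -1, 1, -0.76, 0, 0, 0, 0, -1, 1, -0.76, 0, 0, 0, 0, -1, 1, -0.76, 0, 0, 0, 0, -1])

```text
time: 14.5
tool_pos: [568.8, 162.7, 139.0]
tcp_rot: [3.136, -0.003, 0.597]
contact_force: [0.6, 0.0, 0.9]
grip_width: 91.4
```

Emit:
step_arm(moves=[1, -0.76, 0, 0, 0, 0, -1, 1, -0.76, 0, 0, 0, 0, -1, 1, -0.76, 0, 0, 0, 0, -1, 0.9, -0.7, 0.1, 0, 0, 0, -1])

```text
time: 14.83
tool_pos: [600.0, 261.1, 136.4]
tcp_rot: [3.136, -0.002, 0.598]
contact_force: [-0.1, -0.8, 0.0]
grip_width: 91.6
```

```bash
python3 -c "
from h import *
plan((*J['plum'],120),(*J['plum'],28))"
```

```text
t 14.83 tcp [600.  261.1 136.4] rot [ 1.797e+02 -1.000e-01  3.420e+01] F [-0.1 -0.8  0. ] w 91.6 q6 [ 0.3   0.65  1.26 -0.    1.23  1.27]
turn units [ 0.08 -0.03 -0.19]
[608.  285.6 120. ] units [ 1.02 -0.79  0.82]
[608.  285.6  28. ] units [-0.01 -0.02  4.6 ]
```

Emit:
step_arm(moves=[0.5, -0.4, 0.1, 0.08, 0, -0.2, -1, 0.15, -0.1, 0.4, 0, 0, 0, -1, 0, 0, 0.7, 0, 0, 0, -1, 0, 0, 0.4, 0, 0, 0, -1, 0, 0, 0, 0, 0, 0, -1])

```text
time: 15.25
tool_pos: [604.2, 282.0, 100.1]
tcp_rot: [-3.14, -0.001, 0.617]
contact_force: [-0.4, 0.1, -1.3]
grip_width: 91.9
```

```bash
python3 -c "
from h import *
plan((*J['plum'],28))"
```

```text
t 15.25 tcp [604.2 282.  100.1] rot [-179.9   -0.    35.3] F [-0.4  0.1 -1.3] w 91.9 q6 [0.32 0.71 1.26 0.   1.18 1.27]
turn units [-0.02 -0.01  0.08]
[608.  285.6  28. ] units [ 0.26 -0.03  3.6 ]
```

Emit:
step_arm(moves=[0.22, -0.03, 0.4, 0, 0, 0.08, -1, 0, 0, 0.8, 0, 0, 0, -1, 0, 0, 0.8, 0, 0, 0, -1, 0, 0, 0.7, 0, 0, 0, -1, 0, 0, 0.4, 0, 0, 0, -1, 0, 0, 0.2, 0, 0, 0, -1, 0, 0, 0, 0, 0, 0, -1])

```text
time: 15.83
tool_pos: [609.4, 281.7, 31.3]
tcp_rot: [-3.141, -0.002, 0.603]
contact_force: [-0.2, -0.5, 0.5]
grip_width: 91.6
```

```bash
python3 -c "
from h import *
plan((*J['plum'],28))
im=capture('top'); cv2.imwrite('pics/t4.png',im[150:350,100:400,::-1].repeat(2,0).repeat(2,1))"
```

```text
t 15.83 tcp [609.4 281.7  31.3] rot [-1.80e+02 -1.00e-01  3.46e+01] F [-0.2 -0.5  0.5] w 91.6 q6 [0.32 0.79 1.3  0.   1.05 1.29]
turn units [-0.   -0.02 -0.11]
[608.  285.6  28. ] units [ 0.05 -0.2   0.17]
```

View pics/t4.png

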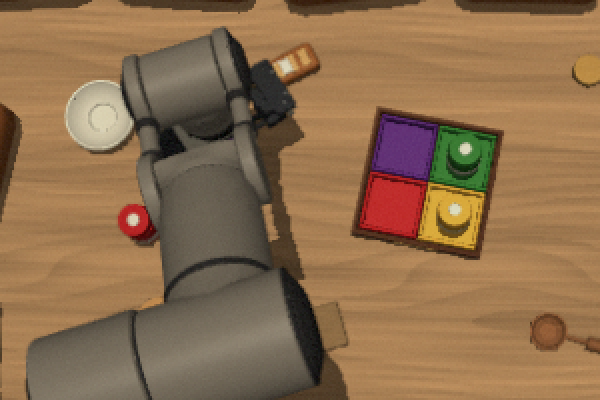

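Honey (455,213) and olive (464,150) both stand upright in their compartments. The arm is over the plum jar, so I'll align and grip.

Emit:
step_arm(moves=[0.05, -0.2, 0.15, 0, 0, -0.1, -1, 0, 0, 0.05, 0, 0, 0, -1, 0, 0, 0.05, 0, 0, 0, 1, 0, 0, 0.05, 0, 0, 0, 1, 0, 0, 0, 0, 0, 0, 1, 0, 0, 0, 0, 0, 0, 1, 0, 0, 0, 0, 0, 0, 1, 0, 0, 0, 0, 0, 0, 1])

```text
time: 16.55
tool_pos: [610.3, 287.0, 29.6]
tcp_rot: [3.14, -0.009, 0.611]
contact_force: [-0.2, 0.7, 0.3]
grip_width: 56.5
```

Emit:
step_arm(moves=[0, 0, 0, 0, 0, 0, 1, 0, 0, 0, 0, 0, 0, 1, 0, 0, 0, 0, 0, 0, 1, 0, 0, 0, 0, 0, 0, 1])

```text
time: 16.88
tool_pos: [610.3, 287.1, 29.8]
tcp_rot: [3.14, -0.009, 0.611]
contact_force: [0.3, 0.4, 0.8]
grip_width: 45.7
```

```bash
python3 -c "
from h import *
z=get_obs()['tool_pos'][2]
plan((*J['plum'],138),(*C['plum'],138),(*C['plum'],z+11))"
```

```text
t 16.88 tcp [610.3 287.1  29.8] rot [179.9  -0.5  35. ] F [0.3 0.4 0.8] w 45.7 q6 [0.33 0.79 1.3  0.   1.04 1.28]
turn units [ 0.03 -0.13  0.  ]
[608.  285.6 138. ] units [-0.09  0.01 -5.41]
[600.6  46.  138. ] units [-7.18  9.6  -0.05]
[600.6  46.   40.8] units [-0.05 -0.01  4.86]
```

Emit:
step_arm(moves=[0, 0, -0.4, 0, 0, 0, 1, 0, 0, -0.9, 0, -0.1, 0, 1, 0, 0, -1, 0, 0, 0, 1, 0, 0, -1, 0, 0, 0, 1, -0.2, 0.3, -1, 0, 0, 0, 1, -0.4, 0.55, -0.6, 0, 0, 0, 1, -0.75, 1, -0.3, 0, 0, 0, 1, -0.75, 1, 0, 0, 0, 0, 1])

```text
time: 17.55
tool_pos: [605.5, 217.0, 137.5]
tcp_rot: [-3.141, 0.004, 0.618]
contact_force: [0.8, -0.5, -2.6]
grip_width: 45.5
```

Emit:
step_arm(moves=[-0.75, 1, 0, 0, 0, 0, 1, -0.75, 1, 0, 0, 0, 0, 1, -0.75, 1, 0, 0, 0, 0, 1, -0.75, 1, 0, 0, 0, 0, 1])

```text
time: 17.88
tool_pos: [601.4, 110.1, 139.6]
tcp_rot: [3.141, 0.004, 0.618]
contact_force: [-0.1, -0.7, -3.2]
grip_width: 45.5
```

```bash
python3 -c "
from h import *
plan((*C['plum'],138),(*C['plum'],40.8))"
```

```text
t 17.88 tcp [601.4 110.1 139.6] rot [180.    0.2  35.4] F [-0.1 -0.7 -3.2] w 45.5 q6 [ 0.06  0.58  1.39 -0.    1.18  1.01]
turn units [0.01 0.05 0.11]
[600.6  46.  138. ] units [-1.89  2.59  0.09]
[600.6  46.   40.8] units [ 0.02 -0.    4.86]
```

Emit:
step_arm(moves=[-0.65, 0.9, 0, 0, 0.05, 0.1, 1, -0.5, 0.65, 0, 0, 0, 0, 1, -0.3, 0.4, 0, 0, 0, 0, 1, -0.1, 0.1, 0.2, 0, 0, 0, 1, 0, 0, 0.5, 0, 0, 0, 1, 0, 0, 0.5, 0, 0, 0, 1, 0, 0, 0.1, 0, 0, 0, 1])

```text
time: 18.47
tool_pos: [597.4, 48.2, 112.4]
tcp_rot: [3.14, 0.002, 0.603]
contact_force: [-0.2, -0.3, -2.4]
grip_width: 45.7
```

```bash
python3 -c "
from h import *
plan((*C['plum'],40.8))
im=capture('top'); cv2.imwrite('pics/t5.png',im[150:350,200:500,::-1].repeat(2,0).repeat(2,1))"
```

```text
t 18.47 tcp [597.4  48.2 112.4] rot [1.799e+02 1.000e-01 3.460e+01] F [-0.2 -0.3 -2.4] w 45.7 q6 [-0.05  0.58  1.46 -0.    1.1   0.92]
turn units [ 0.02  0.02 -0.11]
[600.6  46.   40.8] units [0.07 0.18 3.58]
```

View pics/t5.png

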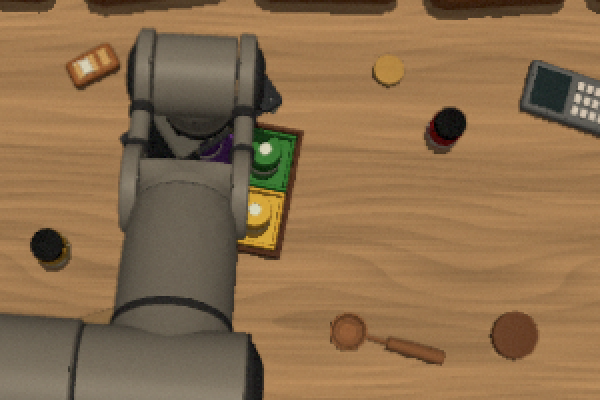

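The plum jar is over the purple compartment, and the olive and honey jars are undisturbed. Lowering now.

Emit:
step_arm(moves=[0.07, 0.16, 0.4, 0, 0, -0.1, 1, 0, 0, 0.8, 0, 0, 0, 1, 0, 0, 0.8, 0, 0, 0, 1, 0, 0, 0.6, 0, 0, 0, 1, 0, 0, 0.3, 0, 0, 0, 1, 0, 0, 0.1, 0, 0, 0, 1, 0, 0, 0, 0, 0, 0, 1])

```text
time: 19.1
tool_pos: [601.7, 51.6, 46.9]
tcp_rot: [3.141, 0.001, 0.621]
contact_force: [-0.6, 0.2, -2.2]
grip_width: 45.1
```

```bash
python3 -c "
from h import *
plan((*C['plum'],40.8))"
```

```text
t 19.1 tcp [601.7  51.6  46.9] rot [1.80e+02 1.00e-01 3.56e+01] F [-0.6  0.2 -2.2] w 45.1 q6 [-0.04  0.67  1.51 -0.    0.96  0.91]
turn units [0.01 0.02 0.14]
[600.6  46.   40.8] units [-0.21  0.2   0.31]
```

Emit:
step_arm(moves=[-0.2, 0.2, 0, 0, 0, 0.1, 1, 0, 0, 0.08, 0, 0, 0, 1, 0, 0, 0.1, 0, 0, 0, 1])

```text
time: 19.35
tool_pos: [602.0, 46.0, 44.7]
tcp_rot: [3.139, -0.001, 0.614]
contact_force: [-0.1, 0.2, -1.4]
grip_width: 45.2
```

```bash
python3 -c "
from h import *
plan((*C['plum'],40.8))"
```

```text
t 19.35 tcp [602.   46.   44.7] rot [ 1.798e+02 -1.000e-01  3.520e+01] F [-0.1  0.2 -1.4] w 45.2 q6 [-0.05  0.67  1.51 -0.    0.95  0.91]
turn units [ 0.04 -0.01  0.05]
[600.6  46.   40.8] units [-0.06 -0.04  0.19]
```

Emit:
step_arm(moves=[0, 0, 0.1, 0, 0, 0, 1, 0, 0, 0.08, 0, 0, 0, 1, 0, 0, 0.06, 0, 0, 0, 1])

```text
time: 19.6
tool_pos: [602.8, 45.5, 40.8]
tcp_rot: [3.137, -0.003, 0.614]
contact_force: [-0.3, -0.1, 2.2]
grip_width: 45.8
```

```bash
python3 -c "
from h import *
plan((*C['plum'],40.8))"
```

```text
t 19.6 tcp [602.8  45.5  40.8] rot [179.8  -0.2  35.2] F [-0.3 -0.1  2.2] w 45.8 q6 [-0.05  0.68  1.52 -0.    0.94  0.91]
turn units [ 0.06 -0.04  0.04]
[600.6  46.   40.8] units [-0.08 -0.08 -0.  ]
```

Touching (2 N, against −2 N while hanging). I'll ease down a touch more, then release.

Emit:
step_arm(moves=[0, 0, 0.04, 0.05, -0.03, 0, 1, 0, 0, 0, 0, 0, 0, -1, 0, 0, 0, 0, 0, 0, -1, 0, 0, 0, 0, 0, 0, -1, 0, 0, 0, 0, 0, 0, -1, 0, 0, 0, 0, 0, 0, -1, 0, 0, -0.2, 0, 0, 0, -1, 0, 0, -0.5, 0, 0, 0, -1])

```text
time: 20.27
tool_pos: [602.8, 45.5, 54.8]
tcp_rot: [3.141, -0.001, 0.614]
contact_force: [-1.3, 0.4, -0.2]
grip_width: 87.4
```

Emit:
step_arm(moves=[0, 0, -0.9, 0, 0, 0, -1, 0, 0, -1, 0, 0, 0, -1, 0, 0, -1, 0, 0, 0, -1, 0, 0, -0.8, 0, 0, 0, -1, 0, 0, -0.2, 0, 0, 0, -1])

```text
time: 20.68
tool_pos: [602.8, 45.6, 139.9]
tcp_rot: [3.14, -0.002, 0.614]
contact_force: [0.4, 1.1, -0.3]
grip_width: 91.8
```

```bash
python3 -c "
from h import *
plan((*J['jam'],125),(*J['jam'],28))"
```

```text
t 20.68 tcp [602.8  45.6 139.9] rot [ 1.799e+02 -1.000e-01  3.520e+01] F [ 0.4  1.1 -0.3] w 91.8 q6 [-0.05  0.56  1.42  0.    1.16  0.91]
turn units [ 0.02 -0.02  0.04]
[489.3 401.  125. ] units [  5.6  -17.79   0.73]
[489.3 401.   28. ] units [-0.01 -0.01  4.85]
```

Emit:
step_arm(moves=[0.15, -0.5, 0, 0, 0, 0, -1, 0.31, -1, 0, 0, 0, 0, -1, 0.31, -1, 0, 0, 0, 0, -1, 0.31, -1, 0, 0, 0, 0, -1, 0.31, -1, 0, 0, 0, 0, -1, 0.31, -1, 0, 0, 0, 0, -1, 0.31, -1, 0, 0, 0, 0, -1, 0.31, -1, 0, 0, 0, 0, -1])

```text
time: 21.35
tool_pos: [550.1, 200.6, 137.2]
tcp_rot: [3.141, 0.001, 0.607]
contact_force: [0.4, 0.0, 0.7]
grip_width: 91.9
```

Emit:
step_arm(moves=[0.31, -1, 0, 0, 0, 0, -1, 0.31, -1, 0, 0, 0, 0, -1, 0.31, -1, 0, 0, 0, 0, -1, 0.31, -1, 0, 0, 0, 0, -1, 0.31, -1, 0, 0, 0, 0, -1, 0.31, -1, 0, 0, 0, 0, -1, 0.31, -1, 0, 0, 0, 0, -1])

```text
time: 21.93
tool_pos: [494.9, 350.4, 130.1]
tcp_rot: [-3.138, 0.013, 0.609]
contact_force: [0.5, 0.5, 0.5]
grip_width: 92.0
```

```bash
python3 -c "
from h import *
plan((*J['jam'],120),(*J['jam'],28))"
```

```text
t 21.93 tcp [494.9 350.4 130.1] rot [-179.8    0.7   34.9] F [0.5 0.5 0.5] w 92.0 q6 [0.49 0.58 1.41 0.   1.16 1.45]
turn units [-0.06  0.19 -0.03]
[489.3 401.  120. ] units [ 1.22 -2.23  0.5 ]
[489.3 401.   28. ] units [0.06 0.02 4.6 ]
```

Emit:
step_arm(moves=[0.55, -0.8, 0, -0.05, 0.15, 0, -1, 0.35, -0.5, 0, 0, 0, 0, -1, 0.15, -0.2, 0.1, 0, 0, 0, -1, 0, -0.1, 0.4, 0, 0, 0, -1, 0, 0, 0.6, 0, 0, 0, -1, 0, 0, 0.2, 0, 0, 0, -1, 0, 0, 0, 0, 0, 0, -1])

```text
time: 22.52
tool_pos: [486.9, 393.6, 97.1]
tcp_rot: [-3.14, 0.011, 0.614]
contact_force: [0.1, -0.7, 0.8]
grip_width: 92.0
```

```bash
python3 -c "
from h import *
plan((*J['jam'],28))"
```

```text
t 22.52 tcp [486.9 393.6  97.1] rot [-179.9    0.7   35.2] F [ 0.1 -0.7  0.8] w 92.0 q6 [0.56 0.65 1.38 0.   1.12 1.51]
turn units [-0.03  0.16  0.05]
[489.3 401.   28. ] units [ 0.35 -0.23  3.45]
```

Emit:
step_arm(moves=[0.3, -0.2, 0.3, 0, 0.15, 0, -1, 0.05, -0.05, 0.5, 0, 0, 0, -1, 0, 0, 0.8, 0, 0, 0, -1, 0, 0, 0.7, 0, 0, 0, -1, 0, 0, 0.5, 0, 0, 0, -1, 0, 0, 0.3, 0, 0, 0, -1, 0, 0, 0, 0, 0, 0, -1])

```text
time: 23.1
tool_pos: [492.0, 400.4, 30.4]
tcp_rot: [-3.14, -0.001, 0.61]
contact_force: [-0.5, 0.4, 1.1]
grip_width: 92.0
```

```bash
python3 -c "
from h import *
plan((*J['jam'],28))"
```

```text
t 23.1 tcp [492.  400.4  30.4] rot [-1.799e+02 -1.000e-01  3.490e+01] F [-0.5  0.4  1.1] w 92.0 q6 [0.56 0.74 1.43 0.   0.98 1.52]
turn units [-0.02 -0.02 -0.01]
[489.3 401.   28. ] units [-0.09 -0.1   0.12]
```

Emit:
step_arm(moves=[-0.09, -0.1, 0.1, 0, 0, 0, -1, 0, 0, 0.05, 0, 0, 0, 1, 0, 0, 0.05, 0, 0, 0, 1, 0, 0, 0.05, 0, 0, 0, 1, 0, 0, 0, 0, 0, 0, 1, 0, 0, 0, 0, 0, 0, 1, 0, 0, 0, 0, 0, 0, 1, 0, 0, 0, 0, 0, 0, 1])

```text
time: 23.77
tool_pos: [490.7, 402.1, 27.7]
tcp_rot: [-3.14, -0.006, 0.61]
contact_force: [0.8, 0.6, 0.4]
grip_width: 49.4
```

Emit:
step_arm(moves=[0, 0, 0, 0, 0, 0, 1, 0, 0, 0, 0, 0, 0, 1, 0, 0, 0, 0, 0, 0, 1])

```text
time: 24.02
tool_pos: [490.7, 402.2, 27.9]
tcp_rot: [-3.14, -0.007, 0.61]
contact_force: [-0.1, -0.1, -0.8]
grip_width: 45.5
```

```bash
python3 -c "
from h import *
z=get_obs()['tool_pos'][2]
plan((*J['jam'],142),(*C['jam'],142),(*C['jam'],z+11))"
```

```text
t 24.02 tcp [490.7 402.2  27.9] rot [-179.9   -0.4   34.9] F [-0.1 -0.1 -0.8] w 45.5 q6 [0.57 0.74 1.43 0.   0.97 1.52]
turn units [-0.02 -0.1  -0.02]
[489.3 401.  142. ] units [-0.05 -0.   -5.71]
[521.8  60.  142. ] units [-8.43 14.91 -0.08]
[521.8  60.   38.9] units [-0.03  0.01  5.16]
```

Emit:
step_arm(moves=[0, 0, -0.4, 0, 0, 0, 1, 0, 0, -0.9, 0, -0.1, 0, 1, 0, 0, -1, 0, 0, 0, 1, 0, 0, -1, 0, 0, 0, 1, -0.1, 0.2, -1, 0, 0, 0, 1, -0.3, 0.55, -0.8, 0, 0, 0, 1, -0.56, 1, -0.4, 0, 0, 0, 1, -0.56, 1, 0, 0, 0, 0, 1])

```text
time: 24.68
tool_pos: [494.9, 340.6, 143.1]
tcp_rot: [-3.139, 0.006, 0.615]
contact_force: [0.4, -0.2, -1.6]
grip_width: 45.5
```

Emit:
step_arm(moves=[-0.56, 1, 0, 0, 0, 0, 1, -0.56, 1, 0, 0, 0, 0, 1, -0.56, 1, 0, 0, 0, 0, 1, -0.56, 1, 0, 0, 0, 0, 1, -0.56, 1, 0, 0, 0, 0, 1, -0.56, 1, 0, 0, 0, 0, 1, -0.56, 1, 0, 0, 0, 0, 1, -0.56, 1, 0, 0, 0, 0, 1])

```text
time: 25.35
tool_pos: [513.6, 150.3, 148.9]
tcp_rot: [-3.141, 0.001, 0.618]
contact_force: [0.3, -0.0, -1.6]
grip_width: 45.6
```

```bash
python3 -c "
from h import *
plan((*C['jam'],138),(*C['jam'],38.9))"
```

```text
t 25.35 tcp [513.6 150.3 148.9] rot [-1.799e+02  1.000e-01  3.540e+01] F [ 0.3 -0.  -1.6] w 45.6 q6 [0.14 0.44 1.61 0.   1.1  1.09]
turn units [-0.01  0.02  0.1 ]
[521.8  60.  138. ] units [-2.28  3.92  0.54]
[521.8  60.   38.9] units [0.01 0.   4.95]
```

Emit:
step_arm(moves=[-0.56, 1, 0, 0, 0, 0.1, 1, -0.56, 0.95, 0, 0, 0, 0, 1, -0.4, 0.7, 0, 0, 0, 0, 1, -0.3, 0.5, 0, 0, 0, 0, 1, -0.15, 0.25, 0.2, 0, 0, 0, 1, -0.05, 0.05, 0.5, 0, 0, 0, 1, 0, 0, 0.5, 0, 0, 0, 1, 0, 0, 0.1, 0, 0, 0, 1])

```text
time: 26.02
tool_pos: [520.3, 62.1, 124.7]
tcp_rot: [3.14, -0.001, 0.604]
contact_force: [-0.5, -0.1, -1.8]
grip_width: 45.5
```

```bash
python3 -c "
from h import *
plan((*C['jam'],38.9))
im=capture('side'); cv2.imwrite('pics/s6.png',cv2.resize(im[150:330,220:440,::-1],None,fx=3,fy=3))"
```

```text
t 26.02 tcp [520.3  62.1 124.7] rot [ 1.799e+02 -1.000e-01  3.460e+01] F [-0.5 -0.1 -1.8] w 45.5 q6 [-0.03  0.44  1.67 -0.    1.02  0.94]
turn units [ 0.03 -0.01 -0.09]
[521.8  60.   38.9] units [-0.    0.12  4.29]
```

View pics/s6.png

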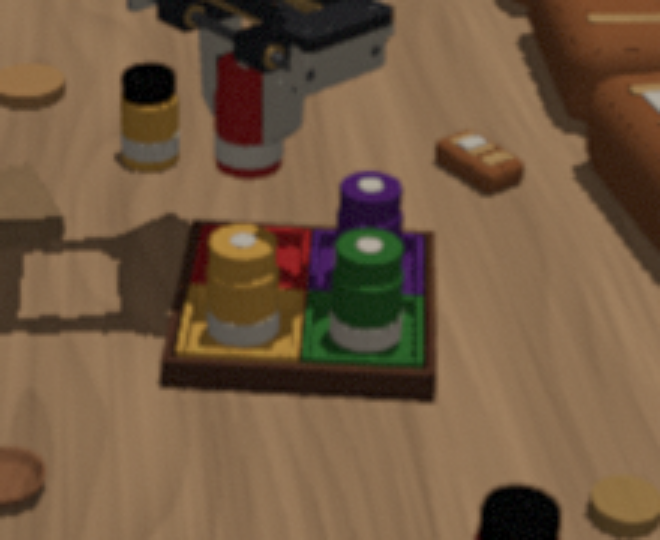

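All three placed jars stand upright in their own colours, and the jam jar hangs upright above and behind the red compartment at crop (248,130). Lowering.

Emit:
step_arm(moves=[0, 0.1, 0.4, 0, 0, -0.1, 1, 0, 0, 0.8, 0, 0, 0, 1, 0, 0, 0.8, 0, 0, 0, 1, 0, 0, 0.8, 0, 0, 0, 1, 0, 0, 0.5, 0, 0, 0, 1, 0, 0, 0.25, 0, 0, 0, 1, 0, 0, 0, 0, 0, 0, 1])

```text
time: 26.65
tool_pos: [522.3, 64.2, 49.4]
tcp_rot: [3.139, -0.003, 0.62]
contact_force: [-0.6, -0.2, -1.3]
grip_width: 45.5
```

```bash
python3 -c "
from h import *
plan((*C['jam'],38.9))"
```

```text
t 26.65 tcp [522.3  64.2  49.4] rot [179.9  -0.2  35.5] F [-0.6 -0.2 -1.3] w 45.5 q6 [-0.02  0.55  1.74 -0.    0.84  0.93]
turn units [ 0.03 -0.04  0.13]
[521.8  60.   38.9] units [-0.14  0.15  0.52]
```

Emit:
step_arm(moves=[-0.14, 0.15, 0.1, 0, -0.04, 0.1, 1, 0, 0, 0.12, 0, 0, 0, 1, 0, 0, 0.12, 0, 0, 0, 1, 0, 0, 0.08, 0, 0, 0, 1])

```text
time: 26.98
tool_pos: [523.1, 60.2, 41.8]
tcp_rot: [3.137, -0.002, 0.613]
contact_force: [-0.3, 0.4, -1.8]
grip_width: 45.4
```

```bash
python3 -c "
from h import *
plan((*C['jam'],38.9))"
```

```text
t 26.98 tcp [523.1  60.2  41.8] rot [ 1.798e+02 -1.000e-01  3.510e+01] F [-0.3  0.4 -1.8] w 45.4 q6 [-0.03  0.57  1.75 -0.    0.83  0.93]
turn units [ 0.06 -0.03  0.04]
[521.8  60.   38.9] units [-0.06 -0.03  0.14]
```

Emit:
step_arm(moves=[-0.03, 0, 0.08, 0.05, 0, 0, 1, 0, 0, 0.07, 0, 0, 0, 1, 0, 0, 0.04, 0, 0, 0, 1])

```text
time: 27.23
tool_pos: [523.1, 59.7, 38.8]
tcp_rot: [3.14, -0.004, 0.613]
contact_force: [-3.6, 0.1, 8.6]
grip_width: 45.5
```

```bash
python3 -c "
from h import *
plan((*C['jam'],38.9))"
```

```text
t 27.23 tcp [523.1  59.7  38.8] rot [179.9  -0.2  35.1] F [-3.6  0.1  8.6] w 45.5 q6 [-0.03  0.57  1.75  0.    0.82  0.92]
turn units [ 0.02 -0.05  0.04]
[521.8  60.   38.9] units [-0.05 -0.05 -0.01]
```

Seated. I'll release, rise, then back off so the tray can be seen.

Emit:
step_arm(moves=[0, 0, 0, 0, 0, 0, -1, 0, 0, 0, 0, 0, 0, -1, 0, 0, 0, 0, 0, 0, -1, 0, 0, 0, 0, 0, 0, -1, 0, 0, 0, 0, 0, 0, -1, 0, 0, -0.2, 0, 0, 0, -1, 0, 0, -0.5, 0, 0, 0, -1, 0, 0, -0.8, 0, 0, 0, -1])

```text
time: 27.9
tool_pos: [522.2, 59.7, 68.9]
tcp_rot: [-3.141, -0.001, 0.613]
contact_force: [-1.0, 0.6, 0.5]
grip_width: 90.6
```

Emit:
step_arm(moves=[0, 0, -1, 0, 0, 0, -1, 0, 0, -1, 0, 0, 0, -1, 0, 0, -1, 0, 0, 0, -1, 0, 0, -1, 0, 0, 0, -1, 0.4, -0.7, -0.8, 0, 0, 0, -1, 0.5, -0.9, -0.4, 0, 0, 0, -1, 0.5, -0.9, 0, 0, 0, 0, -1, 0.5, -0.9, 0, 0, 0, 0, -1])

```text
time: 28.57
tool_pos: [516.0, 136.0, 189.1]
tcp_rot: [3.135, -0.011, 0.607]
contact_force: [-0.4, 0.5, -0.4]
grip_width: 91.9
```

Emit:
step_arm(moves=[0.5, -0.9, 0, 0, 0, 0, -1, 0.5, -0.9, 0, 0, 0, 0, -1, 0.5, -0.9, 0, 0, 0, 0, -1, 0.5, -0.9, 0, 0, 0, 0, -1, 0.3, -0.5, 0, 0, 0, 0, -1, 0.1, -0.2, 0, 0, 0, 0, -1, 0, 0, 0, 0, 0, 0, -1, 0, 0, 0, 0, 0, 0, -1])

```text
time: 29.23
tool_pos: [505.0, 241.7, 197.0]
tcp_rot: [3.132, -0.019, 0.611]
contact_force: [0.2, 0.4, -0.4]
grip_width: 92.0
```

```bash
python3 -c "
from h import *
obs()
a=capture('side')[140:340,220:440,::-1]; b=capture('top')[150:350,200:460,::-1]
cv2.imwrite('pics/f.png',np.hstack([cv2.resize(a,(390,355)),cv2.resize(b,(400,355))]))
cv2.imwrite('pics/f2.png',cv2.resize(b[40:140,60:170],None,fx=5,fy=5))"
```

```text
t 29.23 tcp [505.  241.7 197. ] rot [179.5  -1.1  35. ] F [ 0.2  0.4 -0.4] w 92.0 q6 [ 0.31  0.42  1.49 -0.    1.21  1.27]
```

View pics/f.png

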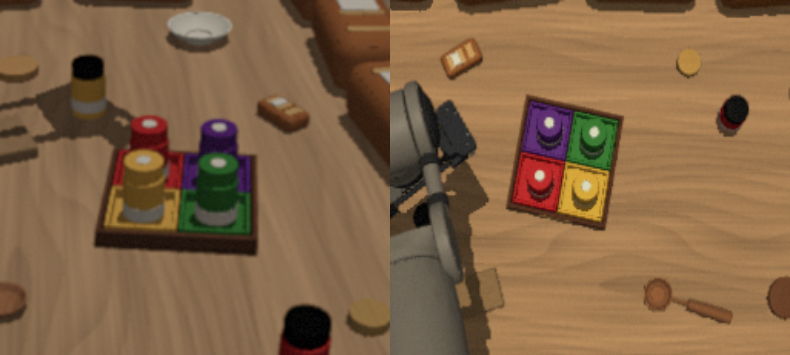

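View pics/f2.png

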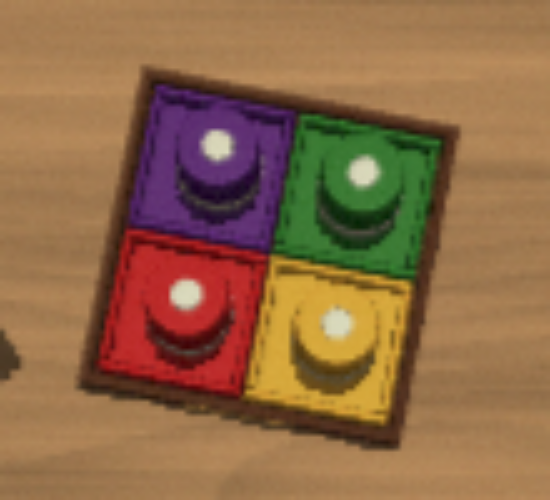

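All four jars stand upright and well inside the compartments of their own colours. Both black-lid tasters are where they were, and the gripper touches nothing. Handing in.

```bash
python3 -c "
from plant import *
print(close_job())"
```

```text
the job is handed in; nothing more can be done
None
```

All four sealed jars now stand upright in the tray compartments of their own colours, placed in the order olive, honey, plum, jam. I lowered each one to the compartment floor (wrist force at contact about 2–19 N) and only then opened the gripper.

The last side and top pictures showed every jar well clear of its compartment walls. The two black-lid tasting jars were not touched, and they appear where they stood at the start. I judged that by eye, not by measuring again, and the gripper was clear of everything.

The job was handed in at about 29 s on the robot's clock, well under the 112 s limit. The measured lid and tray heights agreed with the text to about 1–3 mm. The one disagreement was the side view's tray position, about 4 mm off the top view's in y, which is within the 11 mm spare. No check failed.

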